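# Feed a blank out over the end of the bench rest

### The arm

A 7-joint arm with a two-finger parallel gripper is mounted at the origin on a cart in front of the work surface, level with it; the furniture and walls round the work are solid. World frame = base frame: x ahead of the robot, y to its left, z up, the work surface at z = 0. Lengths are in m, angles in rad, forces in N, time in s.
With the tool pointing down it reaches from about 0.4 to 0.85 m from the base axis. Payload 10.4 kg.
Tool frame: the origin (TCP) lies between the finger pads; the fingertips stand 17 mm ahead of it and the grasp point (between the pads) lies 2 mm behind it; z points along the fingers, y is the direction in which the jaws open and shut (so a half turn about z gives the same grasp; the last joint's range is limited). The gripper opens to 85 mm and grips with 20 to 120 N. Pads are 22 mm wide; open, the fingers measure 114 mm over their backs; the gripper's body (76 mm by 85 mm) begins 54 mm behind the grasp point. The pads swing forward as they close: fully open they stand 13 mm farther back than shut.
Start: joints at [1.195, 0.332, -0.065, 1.46, 0.022, 1.35, -0.088], TCP at [0.216, -0.587, 0.248] pointing down, gripper open.
Joint ranges: [-2.6, 2.6], [-0.5, 2.12], [-1.47, 1.34], [0.16, 2.42], [-1.27, 4.41], [0.06, 2.06], [-2.6, 2.6]. Speed limits (rad/s): [2.22, 2.22, 2.79, 2.79, 3.14, 3.14, 3.14].

### API

Orientations are given as a unit quaternion [x, y, z, w].
In Python, from workcell import manip gives the robot as it stands.
- The arm moves only by the tool jog_arm, never from a script. Its argument "steps" is one flat list of numbers, 5 for each row, row after row: the finger opening in m, from 0 to 0.0854, then the shift along the tool's x, y, z in m, then the turn about the tool's z in rad. In form: [gripper, x, y, z, twist, gripper, x, y, z, twist, ...]. A call has exactly 10 rows; each row is the pose to reach, as a shift and turn from the pose commanded when the call began, along the tool's axes at that moment; what a row does not reach only later rows make up. A row lasts 1/10 s, in which the tool goes at most 50 mm and 8.59 degrees, less where a joint would pass 70% of its speed; a pose out of reach is approached as far as the arm can. A call with a gripper value outside its range is refused whole. The fingers move at their own pace and stop on an object; "grip_force" is the grip in N (left out, the last holds). Time passes only in rows, so rows that repeat a pose let the fingers close, or fill a call up. It gives the time, the measured TCP pose, the force and the opening at its end, in the units of the state.
- manip.get_obs(): the state, without advancing time (a new reading comes with each control period).
- manip.camera(name): name is "scene" or "top" or "wrist"; returns (picture, depth): 420x560x3 uint8, red, green, blue; 420x560 float32, m along the optical axis (not along the pixel's ray), 0 where there is no reading.
- manip.calibration(name): a dict with "mtx" (3x3 intrinsics, pixels), "k1" (the pictures are not rectified: a ray, as slopes to the right and down, at radius r is drawn at 1 + k1 r^2 times it, then the intrinsics apply), "world_to_cam" (4x4, takes a point from world to camera coordinates). Camera axes: x right, y down, z forward; pixel columns grow to the right and rows downward; lengths in m; the calibration is good to about 2 mm. A picture is of the moment at which its call begins: read the wrist's pose just before it. calibration takes no time and is no camera call; for the wrist camera it gives the pose at the moment of the call.
- manip.hand_in(): hands the job in, once; it reports no verdict.
The state is a dict: "clock": time; "joint_pos": joint angles; "joint_velocities": joint speeds; "tau": joint torques, N m; "position": TCP position; "ee_rot": TCP orientation; "ft_force": force on the tool from outside, world axes, zero at the start; "torque": the same for the moment, N m; "grip_width": opening from 0.0 (shut) to 1.0 (fully open).
Only numpy, scipy, OpenCV 4.12 (cv2) and the standard library are available. Lean on these libraries where they do the work, as an engineer would, in place of code of your own. Each camera call takes 0.05 s, during which the arm holds its last target.

### The job

Set the aluminium blank out for its painted end to be filed: with the fingertips, push it so that its long far side lies flat against the fence of the wooden rest and the whole red-painted end hangs out past the left end of the ledge, with no more than about 2 cm of bare metal following the paint over the end. Push it only, never grip, lift or drop it, leave it lying flat and still, and leave the other things on the bench where they are.

Things in the scene. Friction and masses are not known exactly. Their poses are not given: they have to be found in the camera images.
- rest: wooden rest fixed on the bench: plywood ledge 125 mm deep (x), 240 mm long (y), top at z = 60 mm, both ends open. Origin on the bench under the ledge's centre; +x from the open front edge (-62.5 mm) toward the fence, +y along the ledge to its left end (+120 mm), z up. Dark steel fence on the ledge's far side, full length, 14 mm high, working face at x = +45 mm. Stands up to 16 degrees askew
- ledge_end (a point): middle of the upper edge of the ledge's left end (rest x = 0, y = +120 mm, z = 60 mm)
- blank: loose flat bright aluminium blank (looks nearly white), 70 mm (its x) by 150 mm (its y) by 6 mm thick, 0.12 to 0.24 kg, lying on the ledge, a little askew and its far side about 14 to 25 mm short of the fence at mid-length. Origin at the centre of its underside; +y points to its red-painted end. The paint covers the last 40 mm, from y = +35 to +75 mm.
- paint_line (a point): the line across the blank's top where the red paint begins, at the middle of the blank's width (35 mm from the blank's centre toward the painted end)
- back_left (a point): middle of the thickness at the blank's corner that is next to the fence at the painted end
- back_right (a point): middle of the thickness at the blank's corner that is next to the fence at the bare end
- mug: white mug, 95 mm high, on the bench; leave alone. Origin at the centre of its underside
- sanding_block: cork sanding block 52x94x30 mm on the bench; leave alone. Origin at the centre of its underside
- glue_white: small white bottle, 27 mm across, 55 mm high, upright on the bench; leave alone. Origin at the centre of its underside
- glue_blue: small blue bottle, 27 mm across, 60 mm high, upright on the bench; leave alone. Origin at the centre of its underside
- tee_box: small dark green carton 52x86x26 mm on the bench; leave alone. Origin at the centre of its underside
- tape_roll: roll of tan masking tape lying flat, 104 mm across, 25 mm high, on the bench; leave alone. Origin at the centre of its underside
Things that resemble listed ones, but are neither listed nor needed, are in the scene too. What is shaped like the blank but blue is not meant.

How it is judged:
At the end, for the whole second after the job is handed in: the blank lies flat and still on the ledge with both corners of its far long side within 5 mm of the fence's face, and the paint line is past the left end of the ledge (3 mm short allowed) by at most 25 mm (y of paint_line in the frame of rest between 0.117 and 0.145 m and x of each of back_left, back_right in the frame of rest above 0.04 m and z of blank in the frame of rest between 0.056 and 0.064 m and angle between blank's own z axis and vertical below 0.05 rad and linear speed of blank below 0.01 m/s); the robot touches nothing.
It fails at once if the blank is lifted more than 12 mm off the ledge (z of blank in the frame of rest above 0.072 m).
It fails at once if the blank is tipped (angle between blank's own z axis and vertical above 0.3 rad).
It fails at once if the blank falls off the ledge (z of blank in the frame of rest below 0.045 m).
It fails at once if another thing on the bench is moved more than 20 mm (distance of any of mug, sanding_block, glue_white, glue_blue, tee_box, tape_roll from where it was at the start of the episode above 0.02 m).
It also fails if it takes over 45 s, if anything falls off the work surface, if the arm or the gripper's body presses on something with over 40 N, if the wrist force passes 120 N, or if a joint passes its speed limit or range.

## Working session

There is one attempt and no reset: what is moved stays moved. The work goes in short steps, Python scripts to look and compute and a tool call to move; the robot and the scene stay as the last step left them, time stands still between calls to the robot, and variables do not carry over. Pictures are saved under pics/ and viewed, and the job is handed in when it is done.

Besides the shell and the picture viewer there is one more tool, called after "Request:" as name(argument=value, ...) on one line, values as JSON. jog_arm: Moves the arm, as the interface text tells. Its arguments: {"type":"object","properties":{"steps":{"type":"array"},"grip_force":{"type":"number"}},"required":["steps"]}

```bash
mkdir -p pics; cat > h.py <<'E'
import numpy as np, cv2
from workcell import manip
def snap(n,f):
    c=manip.calibration(n); p,d=manip.camera(n)
    cv2.imwrite('pics/'+f+'.png',cv2.cvtColor(p,cv2.COLOR_RGB2BGR)); np.savez('pics/'+f+'.npz',p=p,d=d,m=c['mtx'],k=c['k1'],w=c['world_to_cam'])
def ray(f,u,v):
    z=np.load('pics/'+f+'.npz'); m=z['m'];k=float(z['k'])
    x=(u-m[0,2])/m[0,0]; y=(v-m[1,2])/m[1,1]
    a,b=x,y
    for _ in range(20):
        s=1+k*(a*a+b*b); a,b=x/s,y/s
    W=np.linalg.inv(z['w']); return W[:3,3],W[:3,:3]@np.array([a,b,1]),z['d']
def atz(f,u,v,h):
    o,r,_=ray(f,u,v); return o+r*(h-o[2])/r[2]
def bydepth(f,u,v):
    o,r,d=ray(f,u,v); return o+r*d[int(round(v)),int(round(u))]
def crop(f,x0,y0,x1,y1,s):
    i=cv2.imread('pics/'+f+'.png')[y0:y1,x0:x1]; cv2.imwrite('pics/'+f+'_c%d_%d.png'%(x0,y0),cv2.resize(i,None,fx=s,fy=s,interpolation=cv2.INTER_CUBIC))
E
python3 - <<'E'
from h import *
o=manip.get_obs(); print(o)
snap('top','t0'); snap('scene','s0')
E
```

```text
{'clock': 0.0, 'joint_pos': array([ 1.19537747,  0.3329056 , -0.06469899,  1.46097478,  0.02163052,
        1.3499237 , -0.08848739]), 'joint_velocities': array([ 4.08495680e-04,  4.30998440e-05, -3.47499464e-04,  2.71740940e-03,
       -1.22686318e-04, -2.19669032e-03,  7.95255431e-04]), 'tau': array([-3.66162949e-04, -6.25449371e+01,  4.87518171e-02, -3.91598010e+01,
        1.61294936e-02,  1.00941470e-02, -2.89423065e-05]), 'position': array([ 0.21582099, -0.58615664,  0.2474789 ]), 'ee_rot': array([ 9.84476371e-01,  1.75515532e-01, -1.82804318e-04, -7.35083544e-04]), 'ft_force': array([0.27207321, 0.43267236, 0.52033793]), 'torque': array([-0.04404717,  0.03046338, -0.0048696 ]), 'grip_width': 0.9975184725791516}
```

View pics/t0.png

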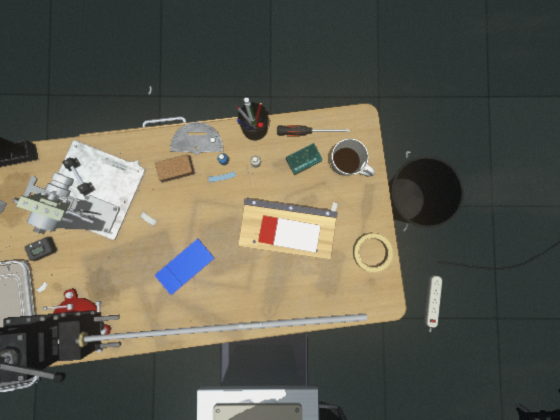

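View pics/s0.png

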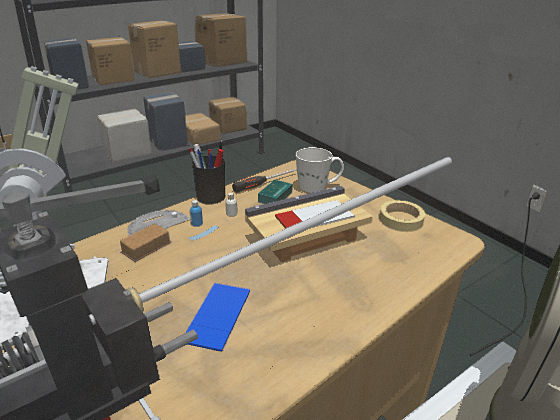

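```bash
python3 - <<'E'
from h import *
crop('t0',225,185,355,270,6)
for n,u,v in [('bar l',100,340),('bar r',362,318),('barmid',258,326),('bench',200,300),('mug',350,150),('block',174,167),('gw',256,160),('gb',222,158),('tee',303,158),('tape',374,235),('ledge',250,240),('blue',185,265),('paint',268,230),('blank',297,235),('fence',290,208),('nub',334,206),('cart',258,410)]:
    print(n,bydepth('t0',u,v).round(3))
z=np.load('pics/t0.npz'); print(z['w'].round(3),z['m'])
E
```

```text
bar l [0.299 0.38  0.083]
bar r [ 0.375 -0.231  0.225]
barmid [ 0.358 -0.009  0.222]
bench [ 0.379  0.156 -0.006]
mug [ 0.781 -0.247  0.03 ]
block [0.734 0.222 0.031]
gw [0.749 0.004 0.052]
gb [0.753 0.092 0.059]
tee [ 0.759 -0.121  0.027]
tape [ 0.553 -0.309  0.025]
ledge [0.54  0.018 0.06 ]
blue [0.474 0.195 0.007]
paint [ 0.566 -0.028  0.065]
blank [ 0.553 -0.102  0.065]
fence [ 0.621 -0.084  0.073]
nub [ 0.632 -0.207  0.003]
cart [ 0.101 -0.002  0.01 ]
[[-2.000e-03 -1.000e+00  1.400e-02 -5.900e-02]
 [-9.980e-01  1.000e-03 -7.000e-02  6.230e-01]
 [ 7.000e-02 -1.400e-02 -9.970e-01  1.065e+00]
 [ 0.000e+00  0.000e+00  0.000e+00  1.000e+00]] [[406.24536456   0.         280.30264055]
 [  0.         406.24536456 208.69842201]
 [  0.           0.           1.        ]]
```

View pics/t0_c225_185.png

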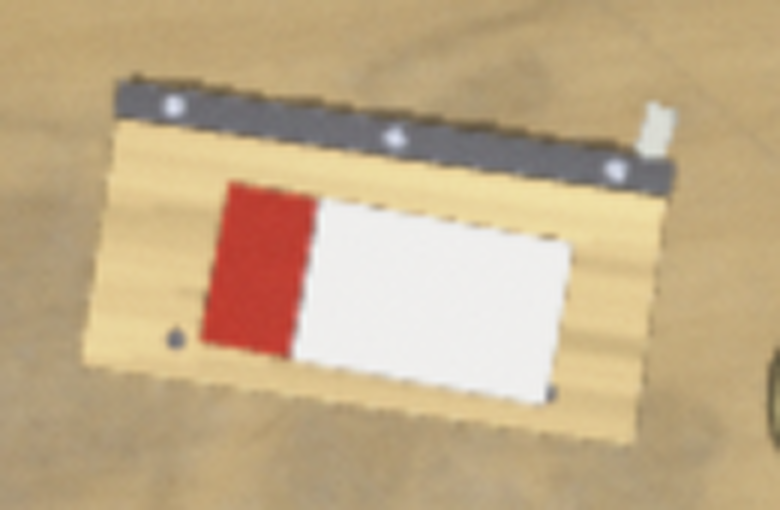

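```bash
cat >> h.py <<'E'
def P(f,cx,cy,x0,y0,s,h): return atz(f,x0+(cx+.5)/s-.5,y0+(cy+.5)/s-.5,h)
E
python3 - <<'E'
from h import *
q=lambda x,y,h:P('t0',x,y,225,185,6,h)
A={'fl':(117,119,.06),'fr':(667,195,.06),'FL':(83,365,.06),'FR':(633,441,.06),'b_bl':(231,182,.066),'b_br':(572,240,.066),'b_fl':(203,342,.066),'b_fr':(547,404,.066),'pl1':(317,199,.066),'pl2':(291,358,.066)}
W={k:q(*v) for k,v in A.items()}
for k in W: print(k,W[k].round(4))
yv=(W['FL']-W['FR'])[:2]; print(np.linalg.norm(yv)); yv/=np.linalg.norm(yv); xv=np.array([yv[1],-yv[0]])
print('yaw',np.degrees(np.arctan2(xv[1],xv[0])))
O=(W['FL']+W['FR'])[:2]/2+.0625*xv; print('O',O)
for k in W: d=W[k][:2]-O; print(k,(d@xv).round(4),(d@yv).round(4))
i=manip.get_obs(); print(i['clock'])
E
```

```text
fl [0.6317 0.0339 0.06  ]
fr [ 0.5988 -0.2027  0.06  ]
FL [0.5263 0.0479 0.06  ]
FR [ 0.4936 -0.187   0.06  ]
b_bl [ 0.6042 -0.0153  0.066 ]
b_br [ 0.5792 -0.161   0.066 ]
b_fl [ 0.5361 -0.0035  0.066 ]
b_fr [ 0.5096 -0.1497  0.066 ]
pl1 [ 0.5969 -0.052   0.066 ]
pl2 [ 0.5292 -0.0409  0.066 ]
0.23710593952137957
yaw -7.934978679420205
O [ 0.57186286 -0.07816055]
fl 0.0438 0.1193
fr 0.0438 -0.1197
FL -0.0625 0.1186
FR -0.0625 -0.1186
b_bl 0.0233 0.0667
b_br 0.0187 -0.081
b_fl -0.0458 0.069
b_fr -0.0518 -0.0795
pl1 0.0212 0.0293
pl2 -0.0474 0.031
0.1
```

Request:
jog_arm(steps=[0.0,0,0,-0.05,0,0.0,0.0,0,-0.1,0,0.0,0.03,-0.017,-0.1,0,0.0,0.07,-0.039,-0.1,0.05,0.0,0.11,-0.061,-0.1,0.1,0.0,0.15,-0.083,-0.1,0.2,0.0,0.19,-0.105,-0.1,0.3,0.0,0.23,-0.127,-0.1,0.4,0.0,0.26,-0.144,-0.1,0.49,0.0,0.26,-0.144,-0.1,0.49], grip_force=20)

```text
clock: 1.1
position: [0.4139, -0.3566, 0.3482]
ee_rot: [0.998, -0.066, 0.0, -0.001]
ft_force: [-1.0, 0.1, 0.2]
grip_width: 0.0
```

```bash
cat >> h.py <<'E'
from scipy.spatial.transform import Rotation as R
O=np.array([0.5719,-.0782]); YAW=np.radians(-7.93)
def rest(p):
    c,s=np.cos(YAW),np.sin(YAW); d=np.array(p[:2])-O
    return np.array([c*d[0]+s*d[1],-s*d[0]+c*d[1]])
def world(r):
    c,s=np.cos(YAW),np.sin(YAW); return O+np.array([c*r[0]-s*r[1],s*r[0]+c*r[1]])
def st():
    o=manip.get_obs(); Rm=R.from_quat(o['ee_rot']).as_matrix()
    print('t',round(o['clock'],2),'pos',o['position'].round(4),'rest',rest(o['position']).round(4),'F',o['ft_force'].round(1),'g',round(o['grip_width'],3),'xdir-yaw',np.degrees(np.arctan2(Rm[1,0],Rm[0,0])-YAW).round(2),'tilt',Rm[:,2].round(3))
    return o,Rm
def delta(r,z):
    o,Rm=st(); w=world(r); print('tool delta',(Rm.T@(np.array([w[0],w[1],z])-o['position'])).round(4))
E
python3 - <<'E'
from h import *
delta((-.0165,-.14),.25)
snap('scene','s1')
E
```

```text
t 1.1 pos [ 0.4139 -0.3566  0.3482] rest [-0.1181 -0.2975] F [-1.   0.1  0.2] g 0.0 xdir-yaw 0.37 tilt [ 0.001  0.002 -1.   ]
tool delta [ 0.1025 -0.1567  0.0986]
```

View pics/s1.png

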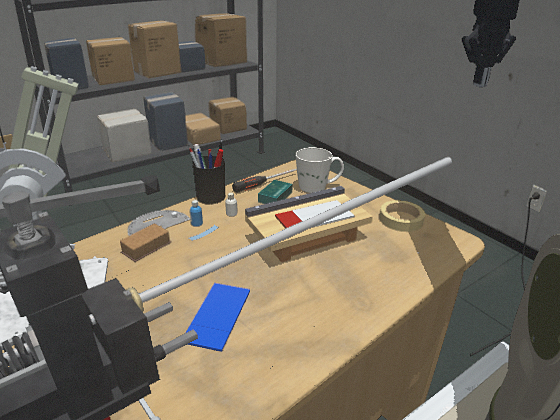

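The gripper (pixel 485,75) is well above the rod (tip at 450,160), and the arm comes from above.

Request:
jog_arm(steps=[0.0,0.025,-0.035,0,0,0.0,0.05,-0.075,0,0,0.0,0.075,-0.115,0,0,0.0,0.102,-0.157,0,0.0,0.0,0.102,-0.157,0.03,0.006,0.0,0.102,-0.157,0.06,0.006,0.0,0.102,-0.157,0.09,0.006,0.0,0.102,-0.157,0.1,0.006,0.0,0.102,-0.157,0.1,0.006,0.0,0.102,-0.157,0.1,0.006])

```text
clock: 2.15
position: [0.533, -0.2207, 0.2497]
ee_rot: [0.997, -0.072, 0.001, 0.0]
ft_force: [0.5, -0.8, -0.1]
grip_width: 0.002
```

```bash
python3 - <<'E'
from h import *
st(); snap('wrist','w0'); snap('top','t1'); snap('scene','s2')
crop('s2',220,60,460,260,3)
E
```

```text
t 2.15 pos [ 0.533  -0.2207  0.2497] rest [-0.0188 -0.1465] F [ 0.5 -0.8 -0.1] g 0.002 xdir-yaw -0.31 tilt [ 0.001 -0.001 -1.   ]
```

View pics/w0.png

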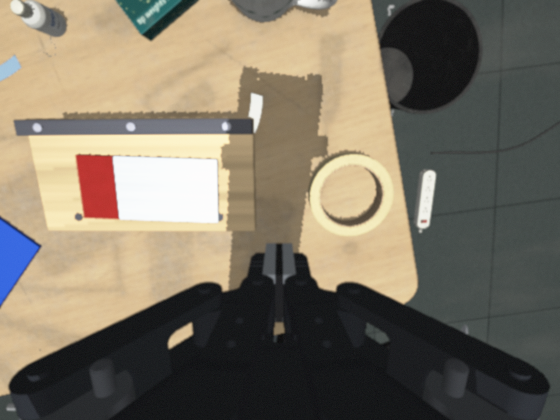

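View pics/s2_c220_60.png

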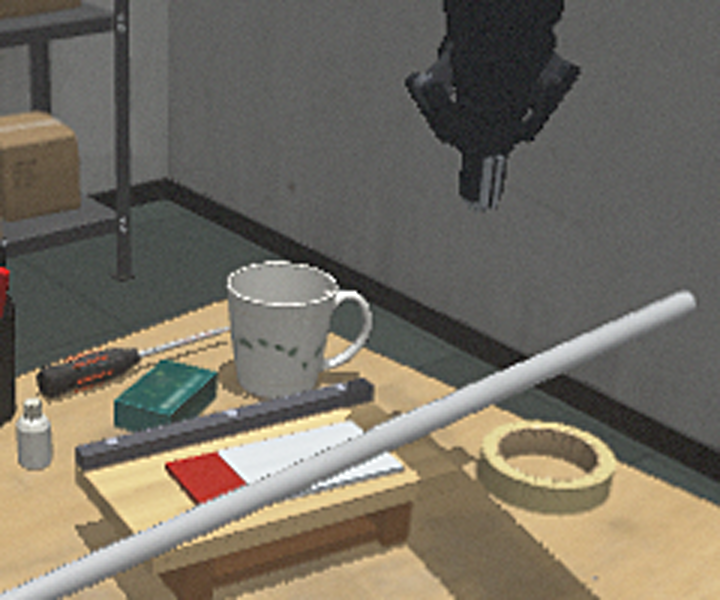

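Candidates: white blank with red end on the ledge (wrist 148,188; top 290,233); blue look-alike on the bench (wrist 10,265; top 185,265), which isn't meant; power strip on the floor (427,200). I choose the first, and check it in a close crop.

```bash
python3 - <<'E'
from h import *
crop('w0',10,110,270,240,3)
E
```

```text
(no output)
```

View pics/w0_c10_110.png

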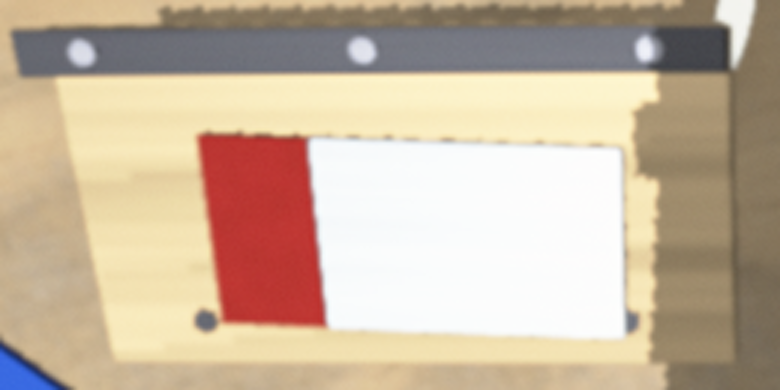

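```bash
python3 - <<'E'
from h import *
q=lambda x,y,h:P('w0',x,y,10,110,3,h)
A={'fl':(57,77,.06),'fr':(730,72,.06),'FL':(114,360,.06),'FR':(735,361,.06),'fenceLtop':(20,75,.074),'fenceRtop':(729,71,.074),'b_bl':(198,135,.066),'b_br':(622,149,.066),'b_fl':(222,322,.066),'b_fr':(627,338,.066),'pl1':(307,138,.066),'pl2':(326,328,.066)}
for k,v in A.items(): p=q(*v); print(k,p.round(4),rest(p).round(4))
E
```

```text
fl [0.632  0.0317 0.06  ] [0.0444 0.1171]
fr [ 0.5988 -0.2033  0.06  ] [ 0.0439 -0.1202]
FL [0.5281 0.0476 0.06  ] [-0.0608  0.1185]
FR [ 0.4942 -0.1878  0.06  ] [-0.0618 -0.1193]
fenceLtop [0.6332 0.0325 0.074 ] [0.0454 0.1181]
fenceRtop [ 0.5991 -0.2043  0.074 ] [ 0.0444 -0.1211]
b_bl [ 0.6049 -0.0163  0.066 ] [0.0242 0.0658]
b_br [ 0.5785 -0.1625  0.066 ] [ 0.0182 -0.0825]
b_fl [ 0.5379 -0.0034  0.066 ] [-0.044   0.0694]
b_fr [ 0.5106 -0.1508  0.066 ] [-0.0507 -0.0803]
pl1 [ 0.5982 -0.0543  0.066 ] [0.0228 0.0273]
pl2 [ 0.5302 -0.0413  0.066 ] [-0.0464  0.0308]
```

Close crop shows the right part: white with red end on the left (198–326, 135–328), with two dark screw dots on the ledge. The wrist and top measurements agree to about 1.5 mm: the paint line is at rest y ≈ +0.030, and the bare end is at (-0.0165, -0.081). First I touch the ledge lightly to get its height.

```bash
python3 - <<'E'
from h import *
delta((0,-.107),.082)
E
```

```text
t 2.3 pos [ 0.5333 -0.2204  0.2499] rest [-0.0186 -0.1462] F [ 0.2 -1.1  0.7] g -0.001 xdir-yaw -0.28 tilt [ 0.002 -0.001 -1.   ]
tool delta [ 0.018  -0.0394  0.1679]
```

Request:
jog_arm(steps=[0.0,0.009,-0.02,0.02,0.005,0.0,0.018,-0.0394,0.05,0.005,0.0,0.018,-0.0394,0.09,0.005,0.0,0.018,-0.0394,0.13,0.005,0.0,0.018,-0.0394,0.155,0.005,0.0,0.018,-0.0394,0.165,0.005,0.0,0.018,-0.0394,0.168,0.005,0.0,0.018,-0.0394,0.168,0.005,0.0,0.018,-0.0394,0.168,0.005,0.0,0.018,-0.0394,0.168,0.005])

```text
clock: 3.3
position: [0.557, -0.1839, 0.0818]
ee_rot: [0.997, -0.074, 0.001, 0.0]
ft_force: [-0.4, -0.4, 0.3]
grip_width: -0.002
```

```bash
python3 - <<'E'
from h import *
st(); snap('wrist','w1')
E
```

```text
t 3.3 pos [ 0.557  -0.1839  0.0818] rest [-0.0002 -0.1067] F [-0.4 -0.4  0.3] g -0.002 xdir-yaw -0.57 tilt [ 0.002 -0.001 -1.   ]
```

View pics/w1.png

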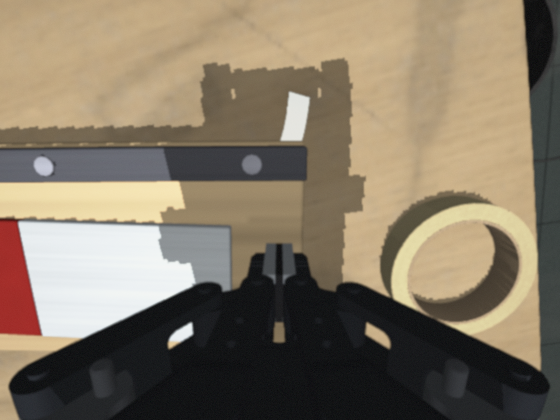

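Fingertips (280,250) stand on the ledge strip, clear of the blank's bare end (231). Lowering to feel the ledge.

Request:
jog_arm(steps=[0.0,0,0,0.001,-0.01,0.0,0,0,0.002,-0.01,0.0,0,0,0.0025,-0.01,0.0,0,0,0.003,-0.01,0.0,0,0,0.0035,-0.01,0.0,0,0,0.004,-0.01,0.0,0,0,0.0045,-0.01,0.0,0,0,0.005,-0.01,0.0,0,0,0.005,-0.01,0.0,0,0,0.005,-0.01])

```text
clock: 4.35
position: [0.5562, -0.1835, 0.0771]
ee_rot: [0.998, -0.069, 0.0, 0.0]
ft_force: [-9.6, 1.7, 19.0]
grip_width: 0.002
```

```bash
python3 - <<'E'
from h import *
st()
E
```

```text
t 4.35 pos [ 0.5562 -0.1835  0.0771] rest [-0.001  -0.1065] F [-9.6  1.7 19. ] g 0.002 xdir-yaw 0.01 tilt [-0.    -0.001 -1.   ]
```

Request:
jog_arm(steps=[0.0,0,0,-0.015,-0.01,0.0,-0.01,0,-0.03,-0.01,0.0,-0.045,0,-0.03,-0.01,0.0,-0.085,-0.02,-0.03,-0.01,0.0,-0.085,-0.06,-0.03,-0.01,0.0,-0.085,-0.09,-0.03,-0.01,0.0,-0.085,-0.1,-0.03,-0.01,0.0,-0.085,-0.1,-0.015,-0.01,0.0,-0.085,-0.1,-0.0025,-0.01,0.0,-0.085,-0.1,-0.0025,-0.01])

```text
clock: 5.35
position: [0.4846, -0.0734, 0.0762]
ee_rot: [0.998, -0.064, -0.001, -0.0]
ft_force: [0.0, 0.0, -0.0]
grip_width: 0.001
```

```bash
python3 - <<'E'
from h import *
st(); snap('wrist','w2')
E
```

```text
t 5.35 pos [ 0.4846 -0.0734  0.0762] rest [-0.0871 -0.0073] F [ 0.  0. -0.] g 0.001 xdir-yaw 0.55 tilt [-0.003  0.    -1.   ]
```

View pics/w2.png

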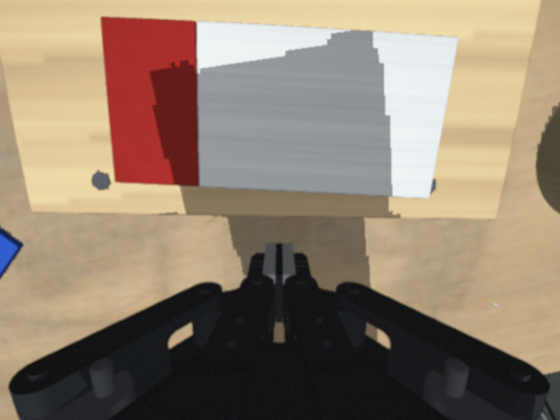

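Fingertips (280,250) are in front of the blank's front edge, off the ledge. I go up 3 mm and push toward the fence, stopping about 4 mm short.

Request:
jog_arm(steps=[0.0,0,0,-0.003,0.01,0.0,0.01,0,-0.003,0.01,0.0,0.02,0,-0.003,0.01,0.0,0.025,0,-0.003,0.01,0.0,0.03,0,-0.003,0.01,0.0,0.035,0,-0.003,0.01,0.0,0.04,0,-0.003,0.01,0.0,0.044,0,-0.003,0.01,0.0,0.0465,0,-0.003,0.01,0.0,0.0465,0,-0.003,0.01])

```text
clock: 6.4
position: [0.5322, -0.0787, 0.0808]
ee_rot: [0.998, -0.069, 0.0, -0.0]
ft_force: [-1.3, -0.1, 4.1]
grip_width: -0.0
```

```bash
python3 - <<'E'
from h import *
st(); snap('wrist','w3'); snap('top','t3'); crop('t3',225,185,355,270,6)
E
```

```text
t 6.4 pos [ 0.5322 -0.0787  0.0808] rest [-0.0393 -0.006 ] F [-1.3 -0.1  4.1] g -0.0 xdir-yaw 0.01 tilt [ 0. -0. -1.]
```

View pics/w3.png

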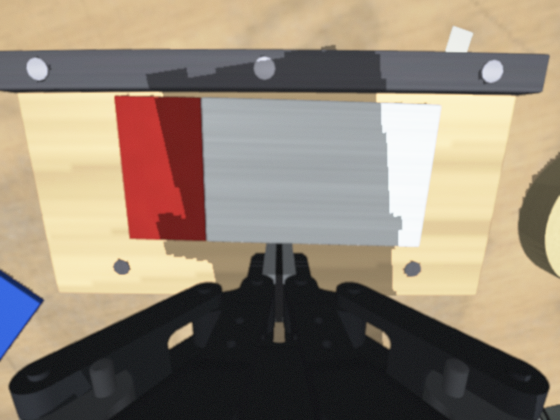

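View pics/t3_c225_185.png

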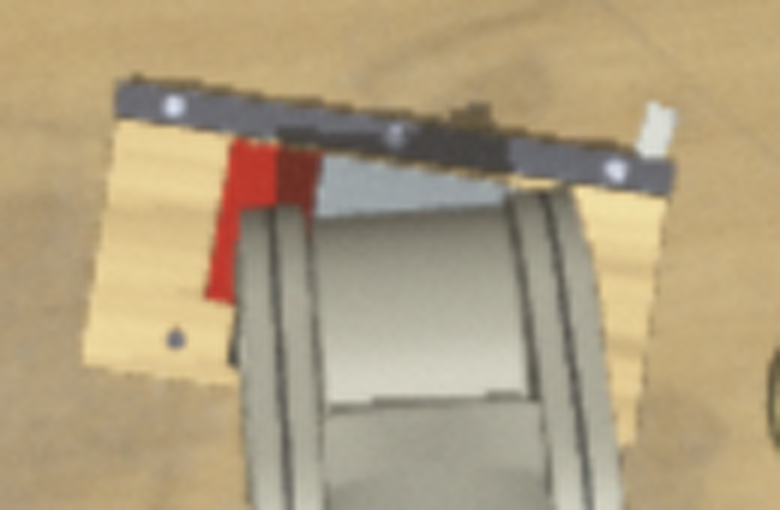

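```bash
python3 - <<'E'
from h import *
A={'b_bl':(115,96,.066),'b_br':(440,105,.066),'b_fl':(130,239,.066),'b_fr':(420,247,.066),'pl1':(201,98,.066),'pl2':(207,241,.066),'fl':(19,93,.06),'fr':(514,95,.06),'FL':(59,292,.06),'FR':(476,294,.06)}
for k,(u,v,h) in A.items(): p=atz('w3',u,v,h); print(k,rest(p).round(4))
E
```

```text
b_bl [0.0423 0.0677]
b_br [ 0.0386 -0.079 ]
b_fl [-0.0262  0.0697]
b_fr [-0.0304 -0.0785]
pl1 [0.0412 0.0289]
pl2 [-0.0272  0.0304]
fl [0.0447 0.1168]
fr [ 0.044 -0.117]
FL [-0.0607  0.1181]
FR [-0.0615 -0.1175]
```

Blank is now 2–6 mm from the fence, paint line y ≈ 0.030. Next I go round to the bare end.

Request:
jog_arm(steps=[0.0,-0.015,0,0,0,0.0,-0.025,0,-0.02,0,0.0,-0.025,0.02,-0.035,0,0.0,-0.015,0.06,-0.035,0,0.0,0.01,0.1,-0.035,0,0.0,0.035,0.122,-0.035,0,0.0,0.045,0.122,-0.035,0,0.0,0.045,0.122,-0.018,0,0.0,0.045,0.122,-0.001,0,0.0,0.045,0.122,0.0,0])

```text
clock: 7.5
position: [0.5584, -0.2046, 0.0786]
ee_rot: [0.998, -0.069, -0.002, -0.001]
ft_force: [0.1, 0.3, -0.5]
grip_width: 0.003
```

```bash
python3 - <<'E'
from h import *
st(); snap('wrist','w4')
E
```

```text
t 7.5 pos [ 0.5584 -0.2046  0.0786] rest [ 0.0041 -0.127 ] F [ 0.1  0.3 -0.5] g 0.003 xdir-yaw 0.07 tilt [-0.003  0.002 -1.   ]
```

View pics/w4.png

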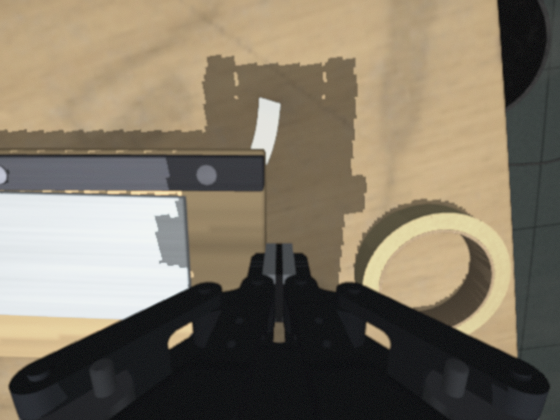

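Request:
jog_arm(steps=[0.0,0,-0.01,0,0,0.0,0,-0.02,0,0,0.0,0,-0.028,0,0,0.0,0,-0.036,0,0,0.0,0,-0.044,0,0,0.0,0,-0.052,0,0,0.0,0,-0.06,0,0,0.0,0,-0.068,0,0,0.0,0,-0.075,0,0,0.0,0,-0.075,0,0])

```text
clock: 8.55
position: [0.5702, -0.1299, 0.0808]
ee_rot: [0.998, -0.068, 0.0, -0.0]
ft_force: [-0.3, 0.6, 0.0]
grip_width: -0.002
```

```bash
python3 - <<'E'
from h import *
st(); snap('wrist','w5')
E
```

```text
t 8.55 pos [ 0.5702 -0.1299  0.0808] rest [ 0.0054 -0.0514] F [-0.3  0.6  0. ] g -0.002 xdir-yaw 0.1 tilt [ 0.     0.001 -1.   ]
```

View pics/w5.png

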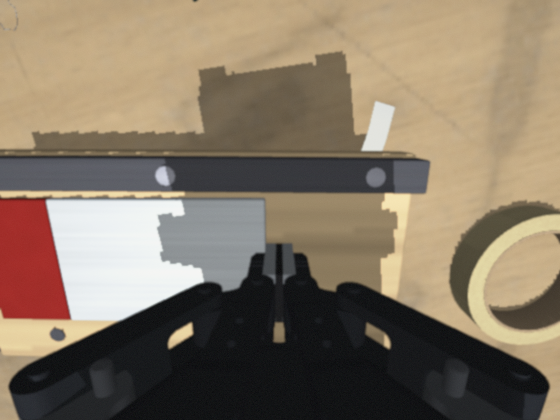

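```bash
python3 - <<'E'
from h import *
A={'b_br':(265,198,.066),'b_b2':(60,198,.066),'pl1':(47,199,.066),'pl2':(70,320,.066),'fr':(408,193,.06),'b_r':(267,240,.066)}
for k,(u,v,h) in A.items(): p=atz('w5',u,v,h); print(k,rest(p).round(4))
E
```

```text
b_br [ 0.0399 -0.0447]
b_b2 [0.0397 0.0565]
pl1 [0.0391 0.0633]
pl2 [-0.0302  0.0649]
fr [ 0.0414 -0.117 ]
b_r [ 0.0181 -0.0455]
```

Request:
jog_arm(steps=[0.0,0,-0.003,0.0015,0,0.0,0,-0.01,0.0015,0,0.0,0,-0.018,0.0015,0,0.0,0,-0.026,0.0015,0,0.0,0,-0.034,0.0015,0,0.0,0,-0.042,0.0015,0,0.0,0,-0.05,0.0015,0,0.0,0,-0.056,0.0015,0,0.0,0,-0.06,0.0015,0,0.0,0,-0.06,0.0015,0])

```text
clock: 9.6
position: [0.5784, -0.0713, 0.0794]
ee_rot: [0.998, -0.069, 0.0, -0.0]
ft_force: [-0.3, 1.0, -0.3]
grip_width: -0.003
```

```bash
python3 - <<'E'
from h import *
st(); snap('wrist','w6'); snap('top','t6'); crop('t6',205,185,335,270,6)
E
```

```text
t 9.6 pos [ 0.5784 -0.0713  0.0794] rest [0.0055 0.0077] F [-0.3  1.  -0.3] g -0.003 xdir-yaw 0.06 tilt [ 0.  0. -1.]
```

View pics/w6.png

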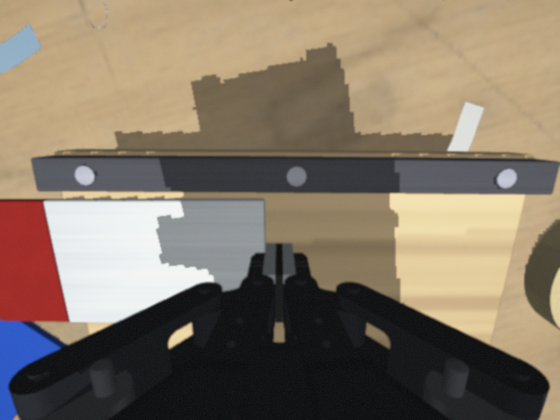

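View pics/t6_c205_185.png

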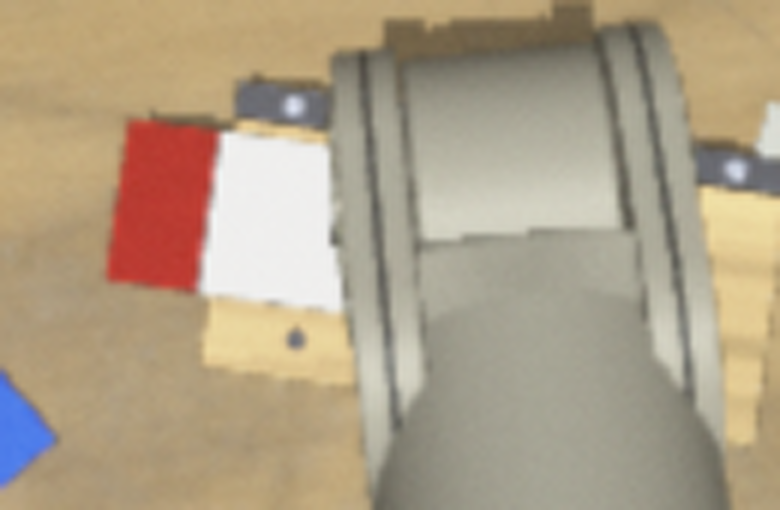

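```bash
python3 - <<'E'
from h import *
A={'b_br':(264,199,.066),'b_b2':(60,199,.066),'pl1':(44,200,.066),'pl2':(68,321,.066),'fl':(62,194,.06),'fr':(523,195,.06)}
for k,(u,v,h) in A.items(): p=atz('w6',u,v,h); print(k,rest(p).round(4))
for k,v in {'pl1':(218,131,.066),'pl2':(199,293,.066),'bl':(128,121,.066),'fl':(107,279,.066),'FL':(204,362,.06),'dot':(295,339,.06)}.items(): print(k,rest(P('t6',v[0],v[1],205,185,6,v[2])).round(4))
E
```

```text
b_br [0.0398 0.0149]
b_b2 [0.0396 0.1147]
pl1 [0.0391 0.1228]
pl2 [-0.0297  0.1241]
fl [0.0408 0.1178]
fr [ 0.0409 -0.1167]
pl1 [0.0371 0.1261]
pl2 [-0.0324  0.1242]
bl [0.0361 0.1647]
fl [-0.0318  0.1637]
FL [-0.0612  0.1184]
dot [-0.0463  0.0813]
```

Paint line is ~5 mm past the end. 6 mm more, then I back off and go round to the front.

Request:
jog_arm(steps=[0.0,0,-0.002,0,0,0.0,0,-0.004,0,0,0.0,0,-0.006,0,0,0.0,0,-0.006,0,0,0.0,0,0.006,0,0,0.0,0,0.01,-0.02,0,0.0,-0.015,0.01,-0.04,0,0.0,-0.05,0.0,-0.04,0,0.0,-0.08,-0.03,-0.04,0,0.0,-0.08,-0.06,-0.04,0])

```text
clock: 10.7
position: [0.5042, -0.0023, 0.1192]
ee_rot: [0.998, -0.07, -0.001, 0.001]
ft_force: [-0.0, -0.5, 0.2]
grip_width: 0.001
```

```bash
python3 - <<'E'
from h import *
delta((-.065,.085),.079); snap('wrist','w7')
E
```

```text
t 10.7 pos [ 0.5042 -0.0023  0.1192] rest [-0.0775  0.0658] F [-0.  -0.5  0.2] g 0.001 xdir-yaw -0.11 tilt [-0.002 -0.002 -1.   ]
tool delta [ 0.0125 -0.0193  0.0401]
```

View pics/w7.png

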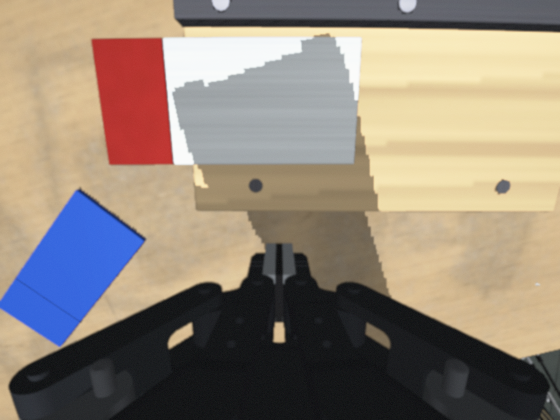

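Request:
jog_arm(steps=[0.0,0,-0.0165,0.015,0,0.0,0,-0.0165,0.035,0,0.0,0,-0.0165,0.04,0,0.0,0.01,-0.0165,0.04,0,0.0,0.02,-0.0165,0.04,0,0.0,0.028,-0.0165,0.04,0,0.0,0.034,-0.0165,0.04,0,0.0,0.038,-0.0165,0.04,0,0.0,0.041,-0.0165,0.04,0,0.0,0.041,-0.0165,0.04,0])

```text
clock: 11.75
position: [0.5478, 0.0094, 0.079]
ee_rot: [0.998, -0.069, -0.003, 0.0]
ft_force: [-15.0, 0.6, 10.4]
grip_width: 0.004
```

```bash
python3 - <<'E'
from h import *
st(); snap('wrist','w8')
E
```

```text
t 11.75 pos [0.5478 0.0094 0.079 ] rest [-0.036   0.0835] F [-15.    0.6  10.4] g 0.004 xdir-yaw 0.04 tilt [-0.006 -0.    -1.   ]
```

View pics/w8.png

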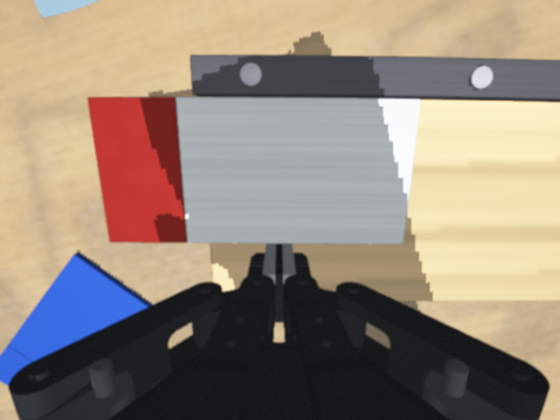

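Blank's back edge (row 97) lies on the fence foot, with 15 N resistance. I back off and check from above.

Request:
jog_arm(steps=[0.0,-0.005,0,0,0,0.0,-0.015,0,0,0,0.0,-0.035,0,0,0,0.0,-0.045,0,-0.01,0,0.0,-0.045,0.02,-0.04,0,0.0,-0.045,0.06,-0.08,0,0.0,-0.045,0.1,-0.12,0,0.0,-0.045,0.12,-0.15,0,0.0,-0.045,0.12,-0.16,0,0.0,-0.045,0.12,-0.16,0])

```text
clock: 12.8
position: [0.4896, -0.1039, 0.2409]
ee_rot: [0.998, -0.07, 0.002, 0.0]
ft_force: [-0.9, 1.6, -1.1]
grip_width: -0.001
```

```bash
python3 - <<'E'
from h import *
st(); snap('wrist','w9');snap('top','t9'); crop('t9',205,185,335,270,6); snap('scene','s9')
E
```

```text
t 12.8 pos [ 0.4896 -0.1039  0.2409] rest [-0.078  -0.0368] F [-0.9  1.6 -1.1] g -0.001 xdir-yaw -0.07 tilt [ 0.004 -0.001 -1.   ]
```

View pics/w9.png

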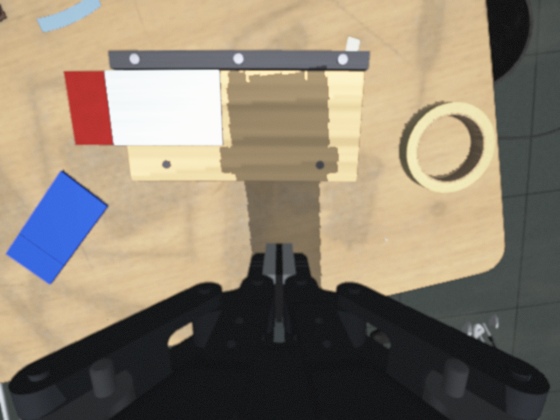

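View pics/t9_c205_185.png

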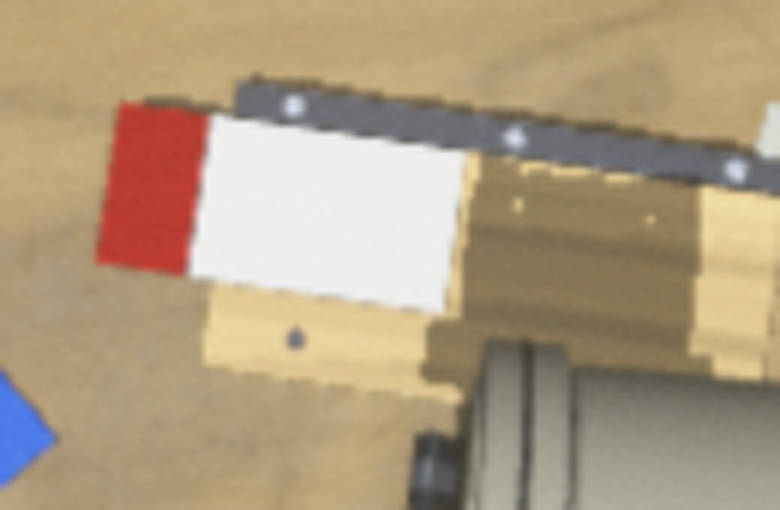

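View pics/s9.png

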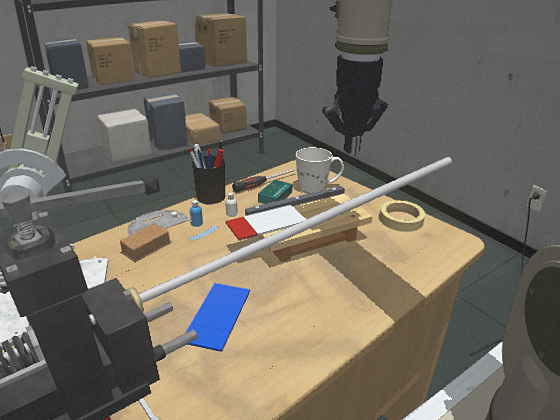

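```bash
python3 - <<'E'
from h import *
crop('w9',50,40,250,190,4)
for k,v in {'pl1':(211,115,.066),'pl2':(189,276,.066),'bl':(121,103,.066),'br':(465,153,.066),'fr':(443,313,.066),'fl':(97,264,.066),'FL':(204,362,.06)}.items(): print(k,rest(P('t9',v[0],v[1],205,185,6,v[2])).round(4))
E
```

```text
pl1 [0.0435 0.13  ]
pl2 [-0.0258  0.1294]
bl [0.0433 0.1688]
br [0.0423 0.0202]
fr [-0.0267  0.0202]
fl [-0.0261  0.1688]
FL [-0.0612  0.1184]
```

View pics/w9_c50_40.png

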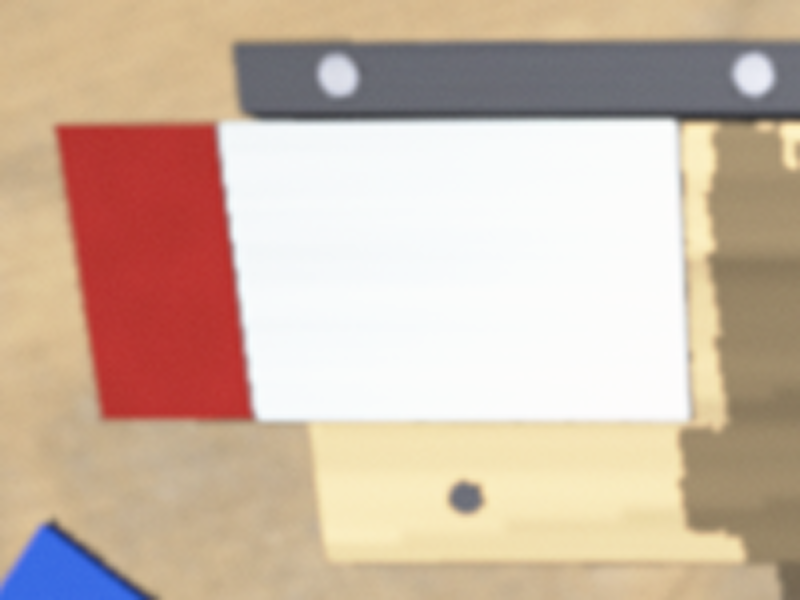

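```bash
python3 - <<'E'
from h import *
for k,v in {'pl1':(219,122,.066),'pl2':(254,420,.066),'bl':(57,126,.066),'br':(679,119,.066),'fr':(690,419,.066),'fl':(102,419,.066),'FL':(329,561,.06),'FenL':(260,112,.074),'FenR':(780,116,.074)}.items(): print(k,rest(P('w9',v[0],v[1],50,40,4,v[2])).round(4))
for k,(u,v) in {'mug':(350,150),'block':(174,167),'tee':(303,158),'tape':(374,235),'gw':(256,160),'gb':(222,158)}.items(): print(k,bydepth('t9',u,v).round(3))
E
```

```text
pl1 [0.0444 0.1285]
pl2 [-0.025   0.1297]
bl [0.044  0.1679]
br [0.0442 0.019 ]
fr [-0.0251  0.0197]
fl [-0.0245  0.1686]
FL [-0.0618  0.1182]
FenL [0.045  0.1142]
FenR [ 0.0433 -0.0056]
mug [ 0.779 -0.246  0.037]
block [0.734 0.223 0.028]
tee [ 0.76  -0.121  0.026]
tape [ 0.553 -0.31   0.023]
gw [0.748 0.004 0.059]
gb [0.752 0.091 0.062]
```

Both views agree: the paint line is at y ≈ 0.129–0.130, the back corners are at x ≈ 0.042–0.044, and the other things are where they were. The arm is clear and still, so I hand in.

```bash
python3 - <<'E'
from h import *
st(); print(manip.hand_in())
E
```

```text
t 12.95 pos [ 0.4885 -0.1022  0.2378] rest [-0.0793 -0.0353] F [-0.4  0.2 -0.7] g -0.001 xdir-yaw 0.12 tilt [-0.002  0.001 -1.   ]
the job is handed in; nothing more can be done
None
```

The blank is set out as asked, and I handed the job in at about 13 s; no verdict came back.

I pushed it with shut fingertips only: first toward the fence, then along it from the bare end, then flush against the fence. That last push stopped at about 15 N.

Last checks, from the wrist and top cameras:
- **Paint line:** rest y ≈ 0.129–0.130 m, against the allowed 0.117–0.145. The two views agreed within about 1 mm. About 1 cm of bare metal follows the paint over the end.
- **Far corners:** rest x ≈ 0.042–0.044 m, against the required minimum of 0.040. The top view reads lowest, at 0.0423 m for the bare-end corner, so the margin there is about 2 mm, the same as the calibration error.
- **Other things on the bench:** at spots read off the top view, unmoved within about 2 mm; the bottles' height readings differed by 3–7 mm.
- **Arm:** raised clear of everything.

I saw the blank lying flat in the pictures, but took no separate measurement of its tilt or height.

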